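# Tip the nuts into the pick corner and hold the tray

## Task

Take the blue sorting tray by the red lift bar across its corner and raise that side, with the opposite yellow corner staying down on the bench, until all four loose hex nuts have slid together into the yellow corner. Finish while still gripping the bar and holding the tray steady at a tilt of about 30 degrees, carried by your grip and its low corner on the bench alone and not propped on anything else: do not set it down or let go. Keep every nut in the tray, never tip it steeper than 45 degrees, and leave the tools and other things on the bench where they lie.

Things in the scene. Friction and masses are not known exactly. Their poses are not given: they have to be found in the camera images.
- tray: blue square sorting tray, 180 x 180 mm outside, 55 mm high, walls and floor 5 mm thick, 0.4 to 0.6 kg, loose and flat on the bench. Origin: centre of its underside; x, y square to its walls, z up out of its open top. Its yellow pick corner is the (-x, -y) corner; the lift bar spans the (+x, +y) corner
- bar_mid (a point): middle of the lift bar: red level round sleeve, 14 mm thick, 56 mm long, between two thin steel posts, axis 75 mm above the tray's underside, 20 mm above its rim (tray frame 60, 60, 75 mm), running along the tray's (1, -1) direction. It spins freely on its rod: an upright gripper pinching across it can stay upright while the tray tilts. Free for 30 mm all round; the walls' corner is 42 mm beyond
- pick_corner (a point): inner floor corner at the tray's yellow corner (tray frame -85, -85, 5 mm). The outer bottom corner, on which the tray pivots as the bar rises, is 5 mm further out in x and in y and 5 mm lower: 212 mm level from the bar's middle. At 30 degrees of tilt the bar's middle is 171 mm above the bench and 146 mm level from that corner
- nut1: steel hex nut, 26 mm across the flats, 14 mm thick, about 45 g, lying loose on the tray's floor. Origin: centre of its underside. Nuts and tray are slick: nuts begin to slide at 8 to 12 degrees of tilt and run along the walls into the corner from about 16 to 22 degrees
- nut2: steel hex nut, 26 mm across the flats, 14 mm thick, about 45 g, lying loose on the tray's floor. Origin: centre of its underside
- nut3: steel hex nut, 26 mm across the flats, 14 mm thick, about 45 g, lying loose on the tray's floor. Origin: centre of its underside
- nut4: steel hex nut, 26 mm across the flats, 14 mm thick, about 45 g, lying loose on the tray's floor. Origin: centre of its underside
- screwdriver: bystander: orange-handled screwdriver, 190 mm long, lying beside the tray (origin: centre of its underside)
- wrench: bystander: steel open-ended wrench, 160 mm long, lying beside the tray
- hammer: bystander: hammer lying on the bench
- jar: bystander: amber jar with a steel lid, 68 mm across, 90 mm tall
- mug: bystander: white mug, 82 mm across, 95 mm tall
- tape_roll: bystander: cardboard-coloured tape roll, 100 mm across, 25 mm high, lying flat
- wood_block: bystander: pale wooden offcut 120 x 70 x 45 mm

How it is judged:
On the way:
1. the tray is raised by its bar, gripped by the fingers, with the yellow corner still on the bench (angle between tray's own z axis and vertical above 0.15 rad and contact force between the fingers and tray above 0.8 N and height (world z) of pick_corner below 0.03 m), for 0.2 s.
At the end, for the whole second after the job is handed in: Fingers hold the bar (over 0.8 N), 140 mm up or more; tray still, tilted 23 to 41 degrees, yellow inner corner under 25 mm high, touching no bystander; all four nuts at rest within 85 mm of the yellow inner corner; bystanders within 40 mm of their starts (angle between tray's own z axis and vertical between 0.4 and 0.72 rad and contact force between the fingers and tray above 0.8 N and height (world z) of pick_corner below 0.025 m and height (world z) of bar_mid above 0.14 m and linear speed of each of tray, nut1, nut2, nut3, nut4 below 0.03 m/s and angular speed of tray below 0.15 rad/s and distance between each of nut1, nut2, nut3, nut4 and pick_corner below 0.085 m and contact force between tray and screwdriver below 0.3 N and contact force between tray and wrench below 0.3 N and contact force between tray and hammer below 0.3 N and contact force between tray and jar below 0.3 N and contact force between tray and mug below 0.3 N and contact force between tray and tape_roll below 0.3 N and contact force between tray and wood_block below 0.3 N and distance of each of screwdriver, wrench, hammer, jar, mug, tape_roll, wood_block from where it was at the start of the episode below 0.04 m); the arm keeps its last pose, push and grip.
It fails at once if the tray is tipped steeper than 46 degrees (angle between tray's own z axis and vertical above 0.8 rad).
It fails at once if the yellow corner is lifted over 50 mm off the bench (height (world z) of pick_corner above 0.055 m).
It fails at once if a nut leaves the tray (distance between any of nut1, nut2, nut3, nut4 and tray above 0.16 m or z of any of nut1, nut2, nut3, nut4 in the frame of tray above 0.07 m).
It fails at once if a bystander is pushed more than 40 mm from its place (distance of any of screwdriver, wrench, hammer, jar, mug, tape_roll, wood_block from where it was at the start of the episode above 0.04 m).
It also fails if it takes over 42 s, if anything falls off the work surface, if the arm or the gripper's body presses on something with over 40 N, if the wrist force passes 120 N, or if a joint passes its speed limit or range.

## Robot

A 6-joint arm with a two-finger parallel gripper is mounted at the origin on the work surface. World frame = base frame: x ahead of the robot, y to its left, z up, the work surface at z = 0. Lengths are in m, angles in rad, forces in N, time in s.
With the tool pointing down it reaches from about 0.2 to 0.875 m from the base axis. Payload 3.4 kg.
Tool frame: the origin (TCP) lies at the very end of the fingers, on their centre line; the grasp point (between the pads) lies 19 mm behind it; x points along the fingers, z is the direction in which the jaws open and shut, and the axes are right-handed (so a half turn about x gives the same grasp; the last joint's range is limited). The gripper opens to 94 mm and grips with 3 to 60 N. Pads are 16 mm wide; open, the fingers measure 119 mm over their backs; the gripper's body (75 mm by 177 mm) begins 78 mm behind the grasp point.
Start: joints at [-1.326, 0.276, 1.505, -0, 1.361, -0.121], TCP at [0.206, -0.537, 0.167] pointing down, gripper open.
Joint ranges: [-2.89, 2.89], [-0.75, 2.08], [0.22, 2.7], [-1.18, 4.32], [0.11, 2.71], [-2.7, 2.7]. Speed limits (rad/s): [2.57, 2.57, 3.14, 3.14, 3.14, 3.14].

## Interface

Orientations are given as a unit quaternion [w, x, y, z].
In Python, from plant import arm gives the robot as it stands. The module is installed in compiled form; this text tells all that it offers.
- The arm moves only by the tool step_arm, never from a script. Its arguments are lists of equal length, an entry for each row: "slide": the shift along the world's x, y, z in m, a list of three; "delta_rot": the turn, a rotation vector about the world's x, y, z in units of 10 degrees (1.0 is 10 degrees), a list of three; "grip": the gripper command: -1 is shut, 1 is fully open, values between are in proportion. In form: {"slide": [[x, y, z], ...], "delta_rot": [[ax, ay, az], ...], "grip": [grip, ...]}. A call has 1 to 5 rows; each row shifts and turns the commanded pose from where the row before left it; what a row does not reach is not made up. A row lasts 1/8 s, in which the tool goes at most 62.5 mm and 10.7 degrees, less where a joint would pass 70% of its speed; a pose out of reach is approached as far as the arm can. A call with a gripper value outside its range is refused whole. The fingers move at their own pace and stop on an object; "newtons" is the grip in N (left out, the last holds). Time passes only in rows, so rows that do not move let the fingers close. It gives the time, the measured TCP pose, the force and the opening at its end, in the units of the state.
- arm.observe(): the state, without advancing time (a new reading comes with each control period).
- arm.capture(name): name is "scene" or "top" or "wrist"; returns (picture, depth): 400x640x3 uint8, red, green, blue; 400x640 float32, m along the optical axis (not along the pixel's ray), 0 where there is no reading.
- arm.camera_info(name): a dict with "fx", "fy", "cx", "cy" (pixels), "k1" (the pictures are not rectified: a ray, as slopes to the right and down, at radius r is drawn at 1 + k1 r^2 times it, then the intrinsics apply), "rvec" (rotation vector, rad) and "tvec" (3), from world to camera coordinates, as OpenCV has them; the wrist camera has in their place "tool_from_camera" (4x4, takes a point from camera to tool coordinates, whose origin is the TCP and whose axes are the tool frame's). Camera axes: x right, y down, z forward; pixel columns grow to the right and rows downward; lengths in m; the calibration is good to about 2 mm. A picture is of the moment at which its call begins: read the wrist's pose just before it. camera_info takes no time and is no camera call.
- arm.job_done(): hands the job in, once; it reports no verdict.
Trained networks look in the newest picture that a camera, given by its name, has taken for a name from the list of things; names that differ only in an ending like _2 or _b are one class to them, and where a whole thing is asked for, a point or a joint stands for the part that bears it (a point fixed in the world has none). Each returns a list of dicts, best first, with "p" (0 to 1); they miss things now and then, are a little off and sometimes report something else, mostly with a low value. They report only what shows in the picture. A call takes as long as a camera call.
- arm.outline_of(camera, thing): "region" (400x640 bool, what is visible of it) and "xy" ([column, row] in pixels, amid what is visible of it).
- arm.landmark_of(camera, thing): "xy" ([column, row] in pixels: a listed point, or the origin of a listed thing).
The state is a dict: "time_s": time; "joint_pos": joint angles; "joint_vel": joint speeds; "joint_torque": joint torques, N m; "position": TCP position; "ee_rot": TCP orientation; "wrist_force": force on the tool from outside, world axes, zero at the start; "moment": the same for the moment, N m; "finger_gap": finger opening in m.
Only numpy, scipy, OpenCV 4.12 (cv2) and the standard library are available. Lean on these libraries where they do the work, as an engineer would, in place of code of your own. Each camera call takes 0.05 s, during which the arm holds its last target.

## Working session

There is one attempt and no reset: what is moved stays moved. The work goes in short steps, Python scripts to look and compute and a tool call to move; the robot and the scene stay as the last step left them, time stands still between calls to the robot, and variables do not carry over. Pictures are saved under pics/ and viewed, and the job is handed in when it is done.

Besides the shell and the picture viewer there is one more tool, called by a JSON object that holds its "api" and its "payload", one argument or row to a line. step_arm: Moves the arm, as the interface text tells. Its arguments: {"type":"object","properties":{"slide":{"type":"array"},"delta_rot":{"type":"array"},"grip":{"type":"array"},"newtons":{"type":"number"}},"required":["slide","delta_rot","grip"]}

```bash
mkdir -p pics; cat > h.py <<'E'
import numpy as np, cv2
from plant import arm
def ray(ci,u,v):
    x=(u-ci["cx"])/ci["fx"]; y=(v-ci["cy"])/ci["fy"]
    rd=np.hypot(x,y); r=rd
    for _ in range(20): r=rd/(1+ci["k1"]*r*r)
    s=r/rd if rd>1e-9 else 1
    return np.array([x*s,y*s,1.0])
def world(name,u,v,d):
    ci=arm.camera_info(name)
    R,_=cv2.Rodrigues(np.array(ci["rvec"],float)); t=np.array(ci["tvec"],float).ravel()
    return R.T@(ray(ci,u,v)*d-t)
def at_z(name,u,v,z):
    ci=arm.camera_info(name)
    R,_=cv2.Rodrigues(np.array(ci["rvec"],float)); t=np.array(ci["tvec"],float).ravel()
    o=-R.T@t; d=R.T@ray(ci,u,v)
    return o+d*(z-o[2])/d[2]
def save(n,p): cv2.imwrite("pics/"+n+".png",p[:,:,::-1])
E
python3 - <<'E'
from h import *
o=arm.observe();print(o["position"],o["ee_rot"],o["finger_gap"],o["time_s"])
for c in ["top","scene"]:
    p,d=arm.capture(c);save(c+"0",p);np.save("d_%s.npy"%c,d)
    for n,z in [("bar_mid",.075),("pick_corner",.005),("tray",0)]:
        for r in arm.landmark_of(c,n)[:2]:
            u,v=r["xy"];print(c,n,r["p"],u,v,at_z(c,u,v,z),d[int(v),int(u)])
print(arm.observe()["time_s"])
E
```

```text
[ 0.20551693 -0.53633858  0.166198  ] [ 0.58210739  0.40115553  0.58308755 -0.40029257] 0.09383088200438956 0.0
top bar_mid 0.6 300.5 212.2 [0.54163379 0.05153563 0.075     ] 1.0292034
top pick_corner 0.81 372.5 203.0 [ 0.57170009 -0.15444773  0.005     ] 1.0608312
top pick_corner 0.63 330.2 231.8 [ 0.49128901 -0.03018623  0.005     ] 1.0875168
top tray 0.87 327.4 211.2 [ 0.55115739 -0.02391518  0.        ] 1.1033815
scene bar_mid 0.81 318.7 200.1 [0.55071221 0.0492976  0.075     ] 1.4128042
scene pick_corner 0.65 292.4 254.4 [ 0.55878415 -0.14593764  0.005     ] 1.3382798
scene tray 0.72 305.2 230.5 [ 0.5477876  -0.04286105  0.        ] 1.4004042
0.4
```

View pics/top0.png

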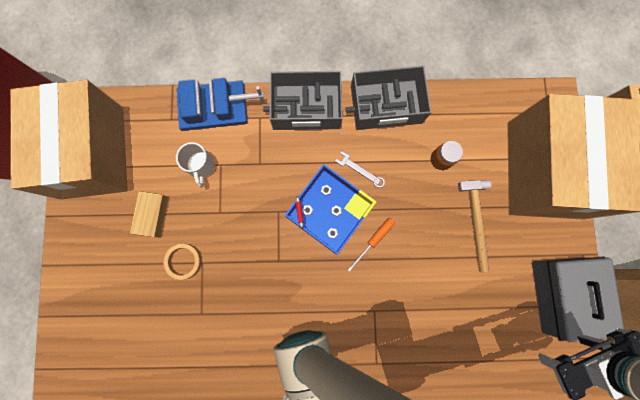

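View pics/scene0.png

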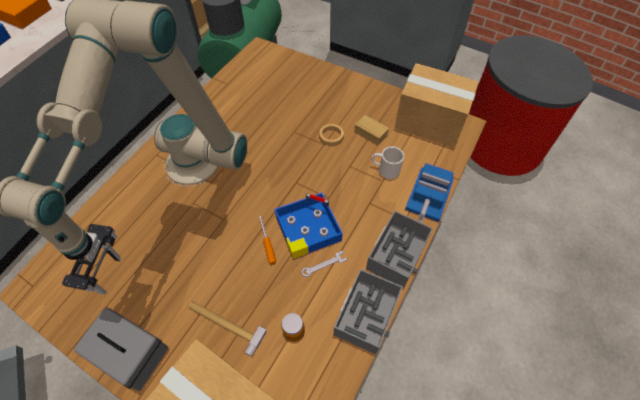

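The top view shows the tray around (330,210). Its red bar runs from about (297,198) to (301,227), and the yellow corner is near (375,203). The wrench and screwdriver lie on either side of that corner. Next I'll measure the bar by its colour.

```bash
python3 - <<'E'
from h import *
for c in ["top","scene"]:
    p=cv2.imread("pics/%s0.png"%c); h=cv2.cvtColor(p,cv2.COLOR_BGR2HSV).astype(int); d=np.load("d_%s.npy"%c)
    box=np.zeros(h.shape[:2],bool); 
    if c=="top": box[160:260,280:380]=1
    else: box[185:265,265:350]=1
    H,S,V=h[...,0],h[...,1],h[...,2]
    red=box&((H<6)|(H>172))&(S>150)&(V>60)
    yel=box&(H>22)&(H<35)&(S>150)&(V>90)
    blu=box&(H>100)&(H<130)&(S>120)
    ys,xs=np.nonzero(red); P=np.array([at_z(c,x,y,.078) for x,y in zip(xs,ys)])[:,:2]
    m=P.mean(0);w,E=np.linalg.eigh(np.cov((P-m).T));a=E[:,1];t=(P-m)@a
    D=np.array([world(c,x,y,d[y,x]) for x,y in zip(xs,ys)])
    print(c,"red",len(xs),m,a,t.min(),t.max(),"mid",m+a*(t.min()+t.max())/2,"depth z",np.percentile(D[:,2],[10,50,90]),np.median(D,0))
    ys,xs=np.nonzero(yel);print("yel",xs.min(),xs.max(),ys.min(),ys.max())
    ys,xs=np.nonzero(blu|yel|red)
    D=np.array([world(c,x,y,d[y,x]) for x,y in zip(xs,ys)]).astype(np.float32)
    k=(D[:,2]>.045)&(D[:,2]<.062)
    r=cv2.minAreaRect(D[k][:,:2]); print("rim",k.sum(),r,cv2.boxPoints(r).round(4).tolist())
    k=(D[:,2]>-.01)&(D[:,2]<.09)
    r=cv2.minAreaRect(D[k][:,:2]); print("all",k.sum(),r,cv2.boxPoints(r).round(4).tolist())
E
```

```text
top red 86 [0.54390233 0.05515643] [-0.98892467 -0.14841831] -0.025748374542759894 0.027165710526864294 mid [0.54320151 0.05505125] depth z [0.07732375 0.08071291 0.08360195] [0.5442929  0.0552606  0.08071291]
yel 345 375 191 218Traceback (most recent call last):
  File "<stdin>", line 17, in <module>
  File "h.py", line 10, in world
    ci=arm.camera_info(name)
ValueError: time passes only in moves, steps and waits
```

```bash
sed -i 's/^from plant import arm/from plant import arm\nimport functools\n@functools.lru_cache(None)\ndef CI(n): return arm.camera_info(n)/; s/ci=arm.camera_info(name)/ci=CI(name)/' h.py
cat > m.py <<'E'
from h import *
for c in ["top","scene"]:
    p=cv2.imread("pics/%s0.png"%c); h=cv2.cvtColor(p,cv2.COLOR_BGR2HSV).astype(int); d=np.load("d_%s.npy"%c)
    box=np.zeros(h.shape[:2],bool); 
    if c=="top": box[160:260,280:380]=1
    else: box[185:265,265:350]=1
    H,S,V=h[...,0],h[...,1],h[...,2]
    red=box&((H<6)|(H>172))&(S>150)&(V>60)
    yel=box&(H>22)&(H<35)&(S>150)&(V>90)
    blu=box&(H>100)&(H<130)&(S>120)
    ys,xs=np.nonzero(red); P=np.array([at_z(c,x,y,.078) for x,y in zip(xs,ys)])[:,:2]
    m=P.mean(0);w,E=np.linalg.eigh(np.cov((P-m).T));a=E[:,1];t=(P-m)@a
    D=np.array([world(c,x,y,d[y,x]) for x,y in zip(xs,ys)])
    print(c,"red",len(xs),m,a,t.min(),t.max(),"mid",m+a*(t.min()+t.max())/2,"depth z",np.percentile(D[:,2],[10,50,90]),np.median(D,0))
    ys,xs=np.nonzero(blu|yel|red)
    D=np.array([world(c,x,y,d[y,x]) for x,y in zip(xs,ys)]).astype(np.float32)
    k=(D[:,2]>.045)&(D[:,2]<.062)
    r=cv2.minAreaRect(D[k][:,:2]); print("rim",k.sum(),r,cv2.boxPoints(r).round(4).tolist())
    k=(D[:,2]>-.01)&(D[:,2]<.09)
    r=cv2.minAreaRect(D[k][:,:2]); print("all",k.sum(),r,cv2.boxPoints(r).round(4).tolist())
E
python3 m.py
```

```text
top red 86 [0.54390233 0.05515643] [-0.98892467 -0.14841831] -0.025748374542759894 0.027165710526864294 mid [0.54320151 0.05505125] depth z [0.07732375 0.08071291 0.08360195] [0.5442929  0.0552606  0.08071291]Traceback (most recent call last):
  File "m.py", line 18, in <module>
    r=cv2.minAreaRect(D[k][:,:2]); print("rim",k.sum(),r,cv2.boxPoints(r).round(4).tolist())
cv2.error: OpenCV(4.12.0) /io/opencv/modules/imgproc/src/convhull.cpp:143: error: (-215:Assertion failed) total >= 0 && (depth == CV_32F || depth == CV_32S) in function 'convexHull'
```

```bash
sed -i 's/D\[k\]\[:,:2\]/np.ascontiguousarray(D[k][:,:2],dtype=np.float32)/' m.py; python3 m.py
```

```text
top red 86 [0.54390233 0.05515643] [-0.98892467 -0.14841831] -0.025748374542759894 0.027165710526864294 mid [0.54320151 0.05505125] depth z [0.07732375 0.08071291 0.08360195] [0.5442929  0.0552606  0.08071291]
rim 496 ((0.5534973740577698, -0.029290959239006042), (0.17982111871242523, 0.18084688484668732), 52.13619613647461) [[0.4268999993801117, -0.04479999840259552], [0.5697000026702881, -0.155799999833107], [0.6801000237464905, -0.013799999840557575], [0.5372999906539917, 0.09719999879598618]]
all 3632 ((0.5570375323295593, -0.03508959710597992), (0.18463106453418732, 0.19355475902557373), 52.13619613647461) [[0.42399999499320984, -0.04859999939799309], [0.5767999887466431, -0.16740000247955322], [0.6901000142097473, -0.02160000056028366], [0.5372999906539917, 0.09719999879598618]]
scene red 51 [0.54132583 0.05232575] [-0.98982503 -0.14228991] -0.02653641578893399 0.026469411105845695 mid [0.54135899 0.05233052] depth z [0.07615713 0.08236473 0.08505815] [0.54231736 0.05024962 0.08236473]
rim 371 ((0.551959753036499, -0.03301055729389191), (0.1802050769329071, 0.1812227964401245), 52.590763092041016) [[0.4251999855041504, -0.0494999997317791], [0.5691999793052673, -0.15960000455379486], [0.6786999702453613, -0.016499999910593033], [0.5346999764442444, 0.09359999746084213]]
all 2401 ((0.5523871779441833, -0.032946839928627014), (0.17999131977558136, 0.18346887826919556), 52.21772766113281) [[0.424699991941452, -0.0478999987244606], [0.5698000192642212, -0.16030000150203705], [0.6800000071525574, -0.017999999225139618], [0.5350000262260437, 0.09440000355243683]]
```

```bash
python3 - <<'E'
from h import *
from scipy.spatial.transform import Rotation as R
o=arm.observe();q=np.array(o["ee_rot"]);M=R.from_quat(q[[1,2,3,0]]).as_matrix();print(M.round(3))
az=np.degrees(np.arctan2(M[1,2],M[0,2]));t=np.degrees(np.arctan2(.99,-.135))
print(az,t,(t-az+90)%180-90, o["position"], o["joint_pos"])
print(np.array([.542,.053,.17])-o["position"])
E
```

```text
[[-0.     0.934  0.358]
 [ 0.     0.358 -0.934]
 [-1.    -0.    -0.   ]]
-69.0403545891834 97.76516601842535 -13.194479392391258 [ 0.20563472 -0.53692697  0.16696999] [-1.32601729e+00  2.76014481e-01  1.50504447e+00 -3.57579874e-05
  1.36070051e+00 -1.21028329e-01]
[0.33636528 0.58992697 0.00303001]
```

{"api": "step_arm", "payload": {
  "slide": [
    [0.0224,0.0393,0.006],
    [0.0224,0.0393,0.006],
    [0.0224,0.0393,0.006],
    [0.0224,0.0393,0.006],
    [0.0224,0.0393,0.006]
  ],
  "delta_rot": [
    [0,0,-0.088],
    [0,0,-0.088],
    [0,0,-0.088],
    [0,0,-0.088],
    [0,0,-0.088]
  ],
  "grip": [-0.2,-0.2,-0.2,-0.2,-0.2],
  "newtons": 30
}}

```text
time_s: 1.02
position: [0.3183, -0.3392, 0.1974]
ee_rot: [0.567, 0.423, 0.566, -0.423]
wrist_force: [-0.1, -0.7, -0.3]
finger_gap: 0.0476
```

{"api": "step_arm", "payload": {
  "slide": [
    [0.0224,0.0393,0],
    [0.0224,0.0393,0],
    [0.0224,0.0393,0],
    [0.0224,0.0393,0],
    [0.0224,0.0393,0]
  ],
  "delta_rot": [
    [0,0,-0.088],
    [0,0,-0.088],
    [0,0,-0.088],
    [0,0,-0.088],
    [0,0,-0.088]
  ],
  "grip": [-0.2,-0.2,-0.2,-0.2,-0.2]
}}

```text
time_s: 1.65
position: [0.4303, -0.1427, 0.1973]
ee_rot: [0.55, 0.444, 0.55, -0.444]
wrist_force: [0.3, -0.4, 0.4]
finger_gap: 0.0378
```

{"api": "step_arm", "payload": {
  "slide": [
    [0.0224,0.0393,0],
    [0.0224,0.0393,0],
    [0.0224,0.0393,0],
    [0.0224,0.0393,0],
    [0.0224,0.0393,0]
  ],
  "delta_rot": [
    [0,0,-0.088],
    [0,0,-0.088],
    [0,0,-0.088],
    [0,0,-0.088],
    [0,0,-0.088]
  ],
  "grip": [-0.2,-0.2,-0.2,-0.2,-0.2]
}}

```text
time_s: 2.28
position: [0.5423, 0.0539, 0.1972]
ee_rot: [0.533, 0.465, 0.532, -0.465]
wrist_force: [0.4, -0.4, 0.9]
finger_gap: 0.0381
```

{"api": "step_arm", "payload": {
  "slide": [
    [0,0,0],
    [0,0,0]
  ],
  "delta_rot": [
    [0,0,0],
    [0,0,0]
  ],
  "grip": [-0.2,-0.2]
}}

```text
time_s: 2.52
position: [0.5411, 0.0521, 0.1969]
ee_rot: [0.533, 0.464, 0.533, -0.465]
wrist_force: [-0.6, -0.4, -0.6]
finger_gap: 0.0376
```

```bash
cat > w.py <<'E'
import sys
from h import *
from scipy.spatial.transform import Rotation as R
o=arm.observe();q=np.array(o["ee_rot"]);M=R.from_quat(q[[1,2,3,0]]).as_matrix();pos=np.array(o["position"])
print(o["time_s"],pos,M.round(3).tolist(),o["finger_gap"],o["joint_pos"])
p,d=arm.capture("wrist");save(sys.argv[1],p)
ci=CI("wrist");T=np.array(ci["tool_from_camera"])
h=cv2.cvtColor(p[:,:,::-1].copy(),cv2.COLOR_BGR2HSV).astype(int);H,S,V=h[...,0],h[...,1],h[...,2]
red=((H<6)|(H>172))&(S>150)&(V>60)
n,l,st,_=cv2.connectedComponentsWithStats(red.astype(np.uint8));k=1+np.argmax(st[1:,4]);red=l==k
print("red blob",st[k])
ys,xs=np.nonzero(red&(d>0))
P=np.array([M@(T@np.r_[ray(ci,x,y)*d[y,x],1])[:3]+pos for x,y in zip(xs[::3],ys[::3])])
print("pct z",np.percentile(P[:,2],[5,50,95]))
m=P[:,:2].mean(0);w,E=np.linalg.eigh(np.cov((P[:,:2]-m).T));a=E[:,1];t=(P[:,:2]-m)@a;b=(P[:,:2]-m)@E[:,0]
print("mid",m+a*(np.percentile(t,1)+np.percentile(t,99))/2+E[:,0]*(np.percentile(b,2)+np.percentile(b,98))/2,"ax",a,"len",np.ptp(t),"wid",np.ptp(b))
E
python3 w.py w0
```

```text
2.525 [0.54110371 0.05207248 0.19686787] [[-0.001, 0.991, 0.136], [-0.001, 0.136, -0.991], [-1.0, -0.001, 0.001]] 0.03756622910330432 [-3.13685971e-02  2.13618817e-01  1.51685025e+00 -9.02941535e-04
  1.41212831e+00  1.40361840e+00]
red blob [315 160  12  50 568]
pct z [0.07693311 0.08021702 0.08174571]
mid [0.54296286 0.05239942] ax [-0.98860611 -0.15052562] len 0.054430292009403844 wid 0.011421326821305517
```

View pics/w0.png

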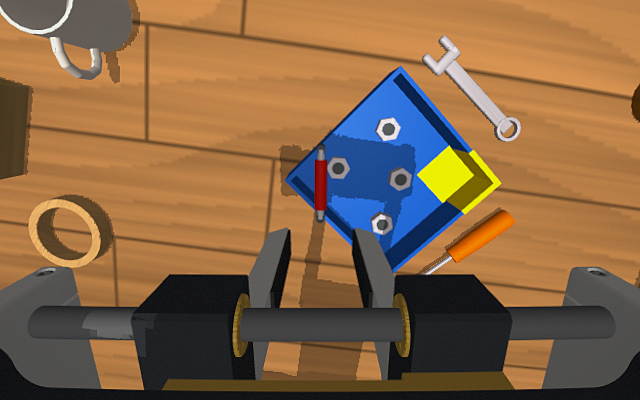

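The wrist view shows the bar from (320,150) to (322,215), roughly square to the jaws, with one finger to come down on each side. The wrist measurement of bar_mid, (0.543, 0.0525), agrees with the fixed cameras to about 2 mm. Descending to TCP z = 0.058.

{"api": "step_arm", "payload": {
  "slide": [
    [0.002,0,-0.03],
    [0,0,-0.03],
    [0,0,-0.03],
    [0,0,-0.02],
    [0,0,0]
  ],
  "delta_rot": [
    [0,0,0],
    [0,0,0],
    [0,0,0],
    [0,0,0],
    [0,0,0]
  ],
  "grip": [-0.2,-0.2,-0.2,-0.2,-0.2]
}}

```text
time_s: 3.2
position: [0.5417, 0.0512, 0.086]
ee_rot: [0.531, 0.465, 0.533, -0.466]
wrist_force: [0.7, 0.2, -0.1]
finger_gap: 0.0375
```

{"api": "step_arm", "payload": {
  "slide": [
    [0,0,-0.01],
    [0,0,-0.01],
    [0,0,-0.009],
    [0,0,0],
    [0,0,0]
  ],
  "delta_rot": [
    [0,0,0],
    [0,0,0],
    [0,0,0],
    [0,0,0],
    [0,0,0]
  ],
  "grip": [-0.2,-0.2,-0.2,-0.2,-0.2]
}}

```text
time_s: 3.82
position: [0.5439, 0.0526, 0.0582]
ee_rot: [0.533, 0.465, 0.533, -0.465]
wrist_force: [0.6, 0.1, -0.5]
finger_gap: 0.0378
```

```bash
python3 w.py w1; python3 -c "
from h import *
for c in ['scene','top']: save(c+'1',cv2.resize(arm.capture(c)[0][130:290,220:420],(800,640))[:600])"
```

```text
3.825 [0.54388588 0.05257664 0.05818079] [[0.0, 0.991, 0.135], [-0.0, 0.135, -0.991], [-1.0, 0.0, 0.0]] 0.03777244152452626 [-3.09059826e-02  3.17143205e-01  1.73409155e+00 -1.09992645e-04
  1.09009203e+00  1.40436800e+00]
red blob [ 310  192   21   82 1526]
pct z [0.07683462 0.08011297 0.08154739]
mid [0.54328929 0.05209554] ax [-0.99316387 -0.11672842] len 0.09199762124709512 wid 0.015444949384472625
```

View pics/w1.png

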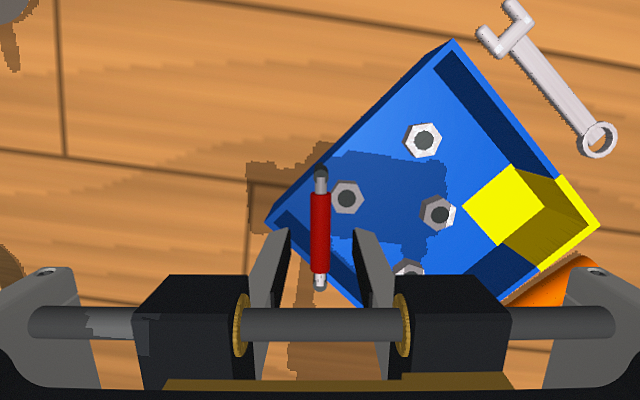

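View pics/scene1.png

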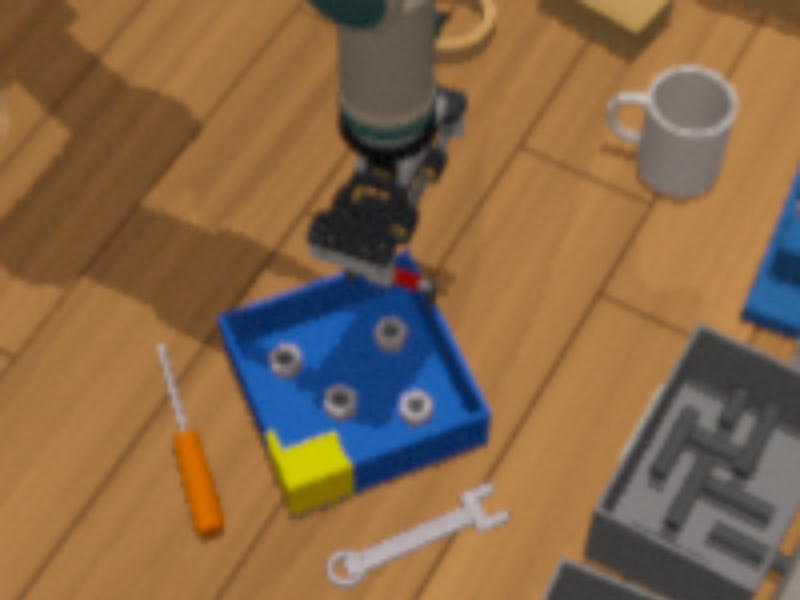

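The bar (column 320) sits between the open fingers (columns 275 and 365), and nothing has moved. Closing.

{"api": "step_arm", "payload": {
  "slide": [
    [0,0,0],
    [0,0,0],
    [0,0,0],
    [0,0,0],
    [0,0,0]
  ],
  "delta_rot": [
    [0,0,0],
    [0,0,0],
    [0,0,0],
    [0,0,0],
    [0,0,0]
  ],
  "grip": [-1,-1,-1,-1,-1],
  "newtons": 35
}}

```text
time_s: 4.6
position: [0.5437, 0.0525, 0.0581]
ee_rot: [0.533, 0.465, 0.533, -0.465]
wrist_force: [-0.4, -0.7, -1.0]
finger_gap: -0.0001
```

```bash
python3 - <<'E'
from h import *
o=arm.observe();print(o["time_s"],o["position"],o["finger_gap"],o["wrist_force"])
u=np.array([.133,-.991]) # toward yellow corner
r=np.hypot(.212,.075);a0=np.arctan2(.075,.212)
prev=None
for t in range(0,36,2):
    a=a0+np.radians(t);x=np.array([r*np.cos(a),r*np.sin(a)])
    if prev is not None: h=prev[0]-x[0];print(t,(u*h).round(4),round(x[1]-prev[1],4))
    prev=x
E
```

```text
4.6 [0.54369176 0.05248976 0.05810541] -0.00013121728223369192 [-0.37500059 -0.67294523 -1.03631062]
2 [ 0.0004 -0.0027] 0.0074
4 [ 0.0004 -0.003 ] 0.0073
6 [ 0.0004 -0.0032] 0.0071
8 [ 0.0005 -0.0035] 0.007
10 [ 0.0005 -0.0037] 0.0069
12 [ 0.0005 -0.0039] 0.0068
14 [ 0.0006 -0.0042] 0.0066
16 [ 0.0006 -0.0044] 0.0065
18 [ 0.0006 -0.0046] 0.0063
20 [ 0.0006 -0.0048] 0.0061
22 [ 0.0007 -0.005 ] 0.006
24 [ 0.0007 -0.0053] 0.0058
26 [ 0.0007 -0.0055] 0.0056
28 [ 0.0008 -0.0056] 0.0054
30 [ 0.0008 -0.0058] 0.0052
32 [ 0.0008 -0.006 ] 0.005
34 [ 0.0008 -0.0062] 0.0048
```

The gap closed to 0, so the bar isn't between the pads. I need to look before moving.

```bash
python3 w.py w2; python3 -c "
from h import *
for c in ['scene','top']: save(c+'2',cv2.resize(arm.capture(c)[0][170:250,260:380],(800,533),interpolation=cv2.INTER_CUBIC))
print({k:v for k,v in CI('wrist').items()})"
```

```text
4.6 [0.54369176 0.05248976 0.05810541] [[0.0, 0.991, 0.135], [-0.0, 0.135, -0.991], [-1.0, 0.0, 0.0]] -0.00013121728223369192 [-3.10769665e-02  3.17081409e-01  1.73440660e+00 -1.10528696e-04
  1.09007983e+00  1.40439234e+00]
red blob [311 192  20  39 670]
pct z [0.07706476 0.08017629 0.0816533 ]
mid [0.55940036 0.05417904] ax [-0.9945279  -0.10447128] len 0.02405729048838445 wid 0.012512884292862663
{'fx': 313.5615706895691, 'fy': 313.5615706895691, 'cx': 321.0897089684866, 'cy': 198.96357942531105, 'k1': -0.02717129885237855, 'tool_from_camera': array([[-7.42076335e-04, -2.59214697e-01,  9.65819440e-01,
        -2.16926981e-01],
       [ 3.22512808e-05, -9.65819711e-01, -2.59214745e-01,
         7.61578940e-02],
       [ 9.99999724e-01, -1.61208214e-04,  7.25071958e-04,
         1.00766717e-03],
       [ 0.00000000e+00,  0.00000000e+00,  0.00000000e+00,
         1.00000000e+00]])}
```

View pics/w2.png

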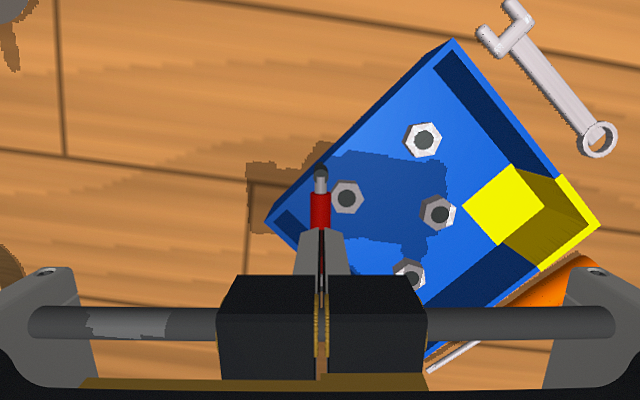

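View pics/scene2.png

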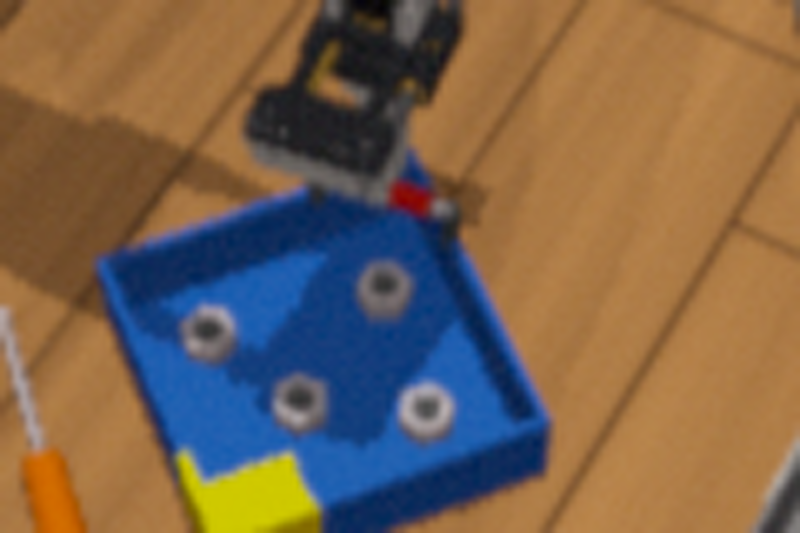

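View pics/top2.png

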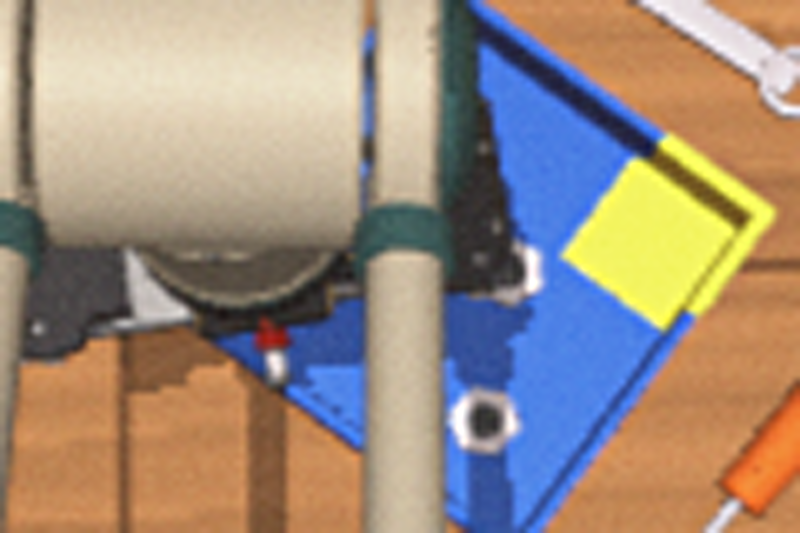

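```bash
python3 - <<'E'
from h import *
p,d=arm.capture("wrist");ci=CI("wrist");T=np.array(ci["tool_from_camera"])
cv2.imwrite("pics/w3.png",cv2.resize(p[140:300,220:420,::-1],(750,600),interpolation=cv2.INTER_NEAREST))
for y in range(190,300,6):
    print(y,[tuple(((T@np.r_[ray(ci,x,y)*d[y,x],1])[:3]*1000).round().astype(int).tolist()) for x in (300,310,314,318,320,322,326,330,340)])
E
```

```text
190 [(3, 24, -14), (55, 11, -9), (55, 11, -5), (-20, 29, -1), (-20, 29, 0), (-20, 29, 2), (-18, 29, 4), (54, 12, 9), (40, 15, 17)]
196 [(53, 6, -18), (54, 6, -9), (-22, 26, -3), (-23, 26, -1), (-23, 26, 0), (-23, 26, 2), (-22, 26, 4), (-19, 25, 7), (39, 10, 17)]
202 [(54, 1, -18), (54, 1, -9), (-22, 22, -3), (-23, 22, -1), (-24, 22, 0), (-24, 22, 2), (-22, 22, 4), (-19, 21, 7), (39, 5, 17)]
208 [(54, -5, -18), (53, -5, -9), (-21, 17, -3), (-23, 18, -1), (-23, 18, 0), (-22, 18, 2), (-22, 18, 4), (-19, 17, 7), (41, -1, 17)]
214 [(54, -11, -18), (55, -11, -9), (-22, 14, -3), (-23, 14, -1), (-23, 14, 0), (-23, 14, 2), (-22, 14, 4), (-19, 13, 7), (54, -11, 18)]
220 [(54, -17, -18), (54, -16, -9), (-21, 9, -4), (-23, 10, -1), (-24, 10, 0), (-22, 10, 2), (-22, 10, 4), (-19, 8, 7), (53, -16, 18)]
226 [(43, -18, -17), (53, -22, -9), (-21, 5, -4), (-22, 5, -1), (-23, 6, 0), (-24, 6, 2), (-23, 6, 4), (-18, 4, 7), (55, -22, 19)]
232 [(30, -19, -17), (-46, 11, -5), (-47, 11, -3), (-47, 11, -1), (-42, 9, 0), (-44, 9, 2), (-46, 10, 4), (-46, 10, 6), (-48, 11, 12)]
238 [(-56, 11, -10), (-56, 11, -5)
[... 755 characters left out ...]
11, 9)]
274 [(-141, 35, -5), (-141, 35, -2), (-141, 35, -1), (-93, 9, 0), (-94, 9, 1), (-88, 6, 2), (-96, 11, 3), (-140, 34, 3), (-140, 34, 6)]
280 [(-144, 35, -4), (-143, 34, -2), (-142, 34, -1), (-99, 9, 0), (-98, 9, 1), (-89, 4, 2), (-101, 11, 3), (-143, 34, 3), (-143, 34, 6)]
286 [(-146, 34, -4), (-147, 35, -2), (-146, 34, -1), (-103, 9, 0), (-104, 9, 1), (-89, 1, 2), (-106, 11, 3), (-146, 35, 3), (-146, 34, 6)]
292 [(-149, 34, -4), (-148, 34, -2), (-149, 34, -1), (-107, 8, 0), (-108, 9, 1), (-90, -2, 2), (-110, 10, 3), (-150, 35, 3), (-148, 34, 6)]
298 [(-152, 34, -4), (-151, 34, -2), (-152, 35, -1), (-150, 33, 0), (-107, 6, 1), (-91, -4, 2), (-149, 33, 2), (-153, 35, 3), (-152, 35, 6)]
```

View pics/w3.png

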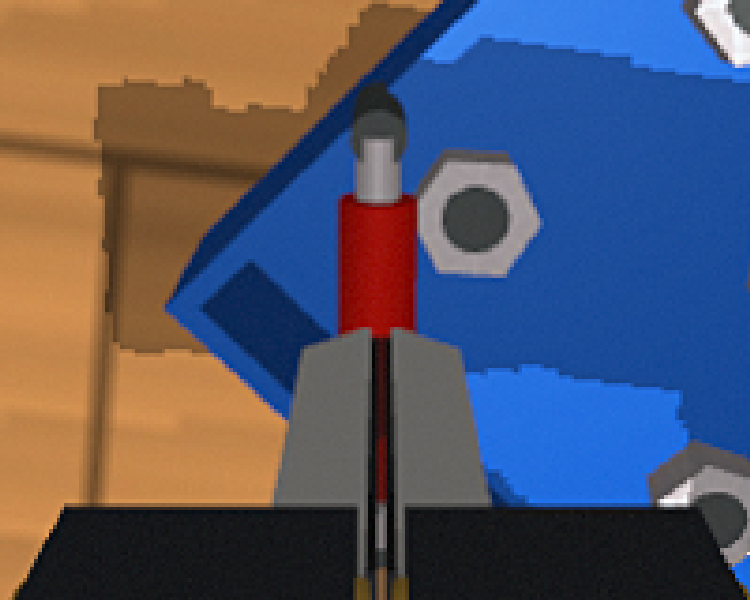

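The camera geometry shows both fingers and the gripper body about 44 mm further back than the stated tool frame. The fingers end at tool x ≈ -45 mm, so they closed above the bar. I'll check that independently with the scene camera.

```bash
python3 - <<'E'
from h import *
pos=np.array(arm.observe()["position"])
p,d=arm.capture("scene")
for y in range(176,206):
    row=[]
    for x in range(296,330):
        if d[y,x]<=0: continue
        w=world("scene",x,y,d[y,x])
        if np.linalg.norm(w[:2]-pos[:2])<.05 and w[2]>.062: row.append((x,*((w-[pos[0],pos[1],0])*1000).round().astype(int).tolist(),p[y,x].tolist()))
    print(y,[r for r in row][::3])
E
```

```text
176 [(305, -28, -26, 219, [86, 59, 40]), (308, -14, -31, 234, [36, 36, 33]), (311, -8, -23, 229, [39, 32, 30]), (314, 2, -20, 232, [28, 29, 30]), (317, 12, -19, 237, [31, 30, 35]), (320, 21, -16, 239, [72, 69, 68]), (323, 23, 0, 222, [43, 38, 26]), (326, 30, 6, 220, [37, 33, 28])]
177 [(305, -18, -42, 239, [68, 49, 29]), (308, -12, -34, 233, [57, 44, 30]), (311, -10, -19, 217, [44, 34, 28]), (314, 1, -19, 225, [23, 19, 24]), (317, 14, -23, 237, [25, 25, 28]), (320, 21, -17, 236, [37, 37, 40]), (323, 22, 0, 216, [42, 36, 34]), (326, 33, 0, 223, [32, 27, 22])]
178 [(305, -16, -45, 238, [70, 50, 38]), (308, -14, -32, 224, [91, 71, 36]), (311, -8, -22, 217, [40, 33, 31]), (314, 0, -19, 218, [30, 30, 31]), (317, 13, -21, 230, [25, 28, 32]), (320, 23, -20, 234, [35, 33, 36]), (323, 25, -5, 219, [35, 32, 35]), (326, 33, 1, 216, [30, 26, 27])]
179 [(305, -16, -46, 234, [57, 44, 38]), (308, -10, -37, 228, [110, 84, 32]), (311, -8, -23, 213, [27, 28, 29]), (314, 2, -21, 216, [26, 25, 28]), (317, 11, -17, 218, [31, 31, 30]), (320, 26, -25, 238, [29, 30, 31]), (323, 27, -9, 219, [28, 28, 31]), (
[... 1508 characters left out ...]
[(318, 8, -9, 110, [108, 101, 98])]
197 [(306, -42, -7, 63, [86, 80, 80]), (319, 5, 2, 86, [113, 46, 52])]
198 [(318, 3, -1, 82, [115, 62, 59]), (321, 13, 3, 84, [120, 20, 26]), (324, 20, 11, 79, [83, 45, 63])]
199 [(318, 4, -3, 80, [123, 61, 59]), (321, 15, 0, 84, [136, 11, 8]), (324, 24, 4, 85, [113, 31, 32])]
200 [(318, 5, -5, 77, [100, 45, 53]), (321, 15, -1, 79, [129, 6, 8]), (324, 25, 2, 83, [120, 46, 48]), (327, 35, 6, 85, [98, 84, 80])]
201 [(321, 17, -4, 78, [100, 20, 48]), (324, 24, 4, 72, [108, 57, 60]), (327, 35, 6, 78, [97, 90, 91])]
202 [(326, 33, 2, 75, [77, 76, 81])]
203 [(326, 32, 3, 67, [42, 46, 62])]
204 [(327, 37, 2, 65, [40, 43, 44])]
205 [(327, 38, 0, 63, [34, 35, 45])]
```

The scene camera agrees: the lowest finger pixels are at z ≈ 0.105 over the bar (top at 0.082) while the reported TCP is 0.058. So the real fingertips are about 43 mm behind the stated TCP. I'll open, go 41 mm lower, and check.

{"api": "step_arm", "payload": {
  "slide": [
    [0,0,0],
    [0,0,0],
    [0,0,0],
    [0,0,0],
    [0,0,0]
  ],
  "delta_rot": [
    [0,0,0],
    [0,0,0],
    [0,0,0],
    [0,0,0],
    [0,0,0]
  ],
  "grip": [-0.2,-0.2,-0.2,-0.2,-0.2]
}}

```text
time_s: 5.48
position: [0.5437, 0.0525, 0.0581]
ee_rot: [0.533, 0.465, 0.533, -0.465]
wrist_force: [0.4, -0.3, 0.1]
finger_gap: 0.0375
```

{"api": "step_arm", "payload": {
  "slide": [
    [0,0,-0.008],
    [0,0,-0.008],
    [0,0,-0.006],
    [0,0,0],
    [0,0,0]
  ],
  "delta_rot": [
    [0,0,0],
    [0,0,0],
    [0,0,0],
    [0,0,0],
    [0,0,0]
  ],
  "grip": [-0.2,-0.2,-0.2,-0.2,-0.2]
}}

```text
time_s: 6.1
position: [0.5438, 0.0525, 0.0361]
ee_rot: [0.533, 0.465, 0.533, -0.465]
wrist_force: [-0.4, -0.3, 0.6]
finger_gap: 0.0377
```

{"api": "step_arm", "payload": {
  "slide": [
    [0,0,-0.006],
    [0,0,-0.006],
    [0,0,-0.007],
    [0,0,0],
    [0,0,0]
  ],
  "delta_rot": [
    [0,0,0],
    [0,0,0],
    [0,0,0],
    [0,0,0],
    [0,0,0]
  ],
  "grip": [-0.2,-0.2,-0.2,-0.2,-0.2]
}}

```text
time_s: 6.72
position: [0.5437, 0.0525, 0.017]
ee_rot: [0.533, 0.465, 0.533, -0.465]
wrist_force: [0.3, 0.5, -0.1]
finger_gap: 0.0377
```

```bash
python3 w.py w4
```

```text
6.725 [0.54373779 0.05252067 0.0170264 ] [[-0.0, 0.991, 0.135], [-0.0, 0.135, -0.991], [-1.0, -0.0, 0.0]] 0.03768158545503319 [-3.10400207e-02  3.60127973e-01  1.78769300e+00 -8.26868345e-05
  9.93832155e-01  1.40438283e+00]
red blob [ 308  209   25   99 2295]
pct z [0.07678196 0.08017302 0.08170009]
mid [0.54365441 0.05234668] ax [-0.9922013  -0.12464578] len 0.0556753968157868 wid 0.01292619895349767
```

View pics/w4.png

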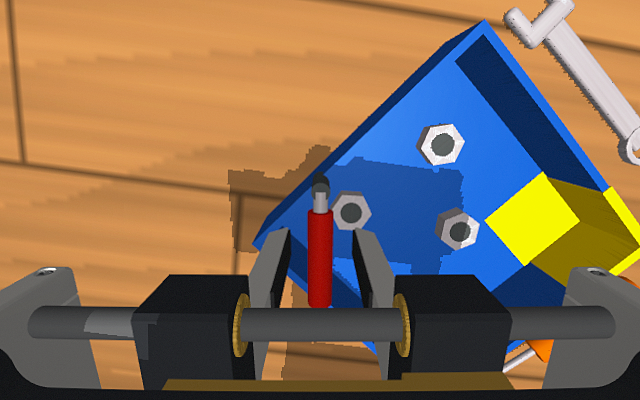

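The bar, from (320,209) to (320,307), now lies between the pads with its middle on the tool axis, and the arm feels no contact. Closing.

{"api": "step_arm", "payload": {
  "slide": [
    [0,0,0],
    [0,0,0],
    [0,0,0],
    [0,0,0],
    [0,0,0]
  ],
  "delta_rot": [
    [0,0,0],
    [0,0,0],
    [0,0,0],
    [0,0,0],
    [0,0,0]
  ],
  "grip": [-1,-1,-1,-1,-1],
  "newtons": 35
}}

```text
time_s: 7.4
position: [0.5437, 0.0526, 0.0172]
ee_rot: [0.533, 0.465, 0.533, -0.465]
wrist_force: [-0.3, 1.2, 1.6]
finger_gap: 0.0128
```

The gap is now 12.8 mm, so the bar is held. Starting the lift along the arc.

{"api": "step_arm", "payload": {
  "slide": [
    [0.0004,-0.0027,0.0074],
    [0.0004,-0.003,0.0073],
    [0.0004,-0.0032,0.0071],
    [0,0,0],
    [0,0,0]
  ],
  "delta_rot": [
    [0,0,0],
    [0,0,0],
    [0,0,0],
    [0,0,0],
    [0,0,0]
  ],
  "grip": [-1,-1,-1,-1,-1]
}}

```text
time_s: 8.02
position: [0.5448, 0.0434, 0.0388]
ee_rot: [0.533, 0.465, 0.533, -0.465]
wrist_force: [-0.2, 0.3, -3.0]
finger_gap: 0.0131
```

```bash
python3 w.py w5; python3 -c "
from h import *
save('scene5',cv2.resize(arm.capture('scene')[0][160:290,240:400],(738,600),interpolation=cv2.INTER_CUBIC))"
```

```text
8.025 [0.5447553  0.04343996 0.03882593] [[-0.0, 0.991, 0.135], [-0.0, 0.135, -0.991], [-1.0, -0.0, 0.0]] 0.013095860234456929 [-4.75776743e-02  3.36918897e-01  1.75950472e+00 -2.71743349e-04
  1.04526997e+00  1.38802834e+00]
red blob [ 309  209   26   99 2332]
pct z [0.09843292 0.10181983 0.10318655]
mid [0.54468066 0.0422283 ] ax [-0.99151712 -0.12997618] len 0.06511320330712903 wid 0.013796372008884773
```

View pics/scene5.png

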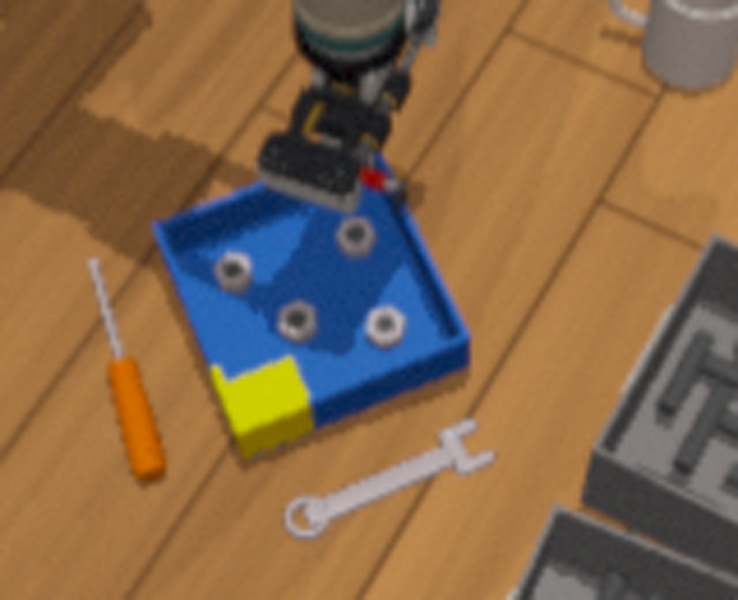

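View pics/w5.png

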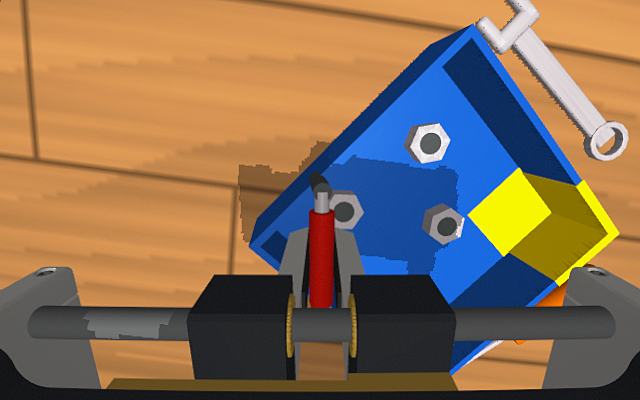

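The bar rose 21.7 mm with the grip, the yellow corner is still down, and the pull is 3 N. Continuing on the arc.

{"api": "step_arm", "payload": {
  "slide": [
    [0.0005,-0.0035,0.007],
    [0.0005,-0.0037,0.0069],
    [0.0005,-0.0039,0.0068],
    [0.0006,-0.0042,0.0066],
    [0.0006,-0.0044,0.0065]
  ],
  "delta_rot": [
    [0,0,0],
    [0,0,0],
    [0,0,0],
    [0,0,0],
    [0,0,0]
  ],
  "grip": [-1,-1,-1,-1,-1]
}}

```text
time_s: 8.75
position: [0.5477, 0.0235, 0.0732]
ee_rot: [0.533, 0.465, 0.533, -0.465]
wrist_force: [-0.1, 0.6, -4.8]
finger_gap: 0.0128
```

{"api": "step_arm", "payload": {
  "slide": [
    [0.0006,-0.0046,0.0063],
    [0.0006,-0.0048,0.0061],
    [0.0007,-0.005,0.006],
    [0,0,0],
    [0,0,0]
  ],
  "delta_rot": [
    [0,0,0],
    [0,0,0],
    [0,0,0],
    [0,0,0],
    [0,0,0]
  ],
  "grip": [-1,-1,-1,-1,-1]
}}

```text
time_s: 9.38
position: [0.5494, 0.0096, 0.091]
ee_rot: [0.533, 0.465, 0.533, -0.465]
wrist_force: [-0.1, -0.4, -3.2]
finger_gap: 0.0131
```

```bash
python3 w.py w6; python3 -c "
from h import *
save('scene6',cv2.resize(arm.capture('scene')[0][160:290,240:400],(738,600),interpolation=cv2.INTER_CUBIC))"
```

```text
9.375 [0.54936177 0.00957633 0.09097322] [[-0.0, 0.991, 0.135], [0.0, 0.135, -0.991], [-1.0, -0.0, -0.0]] 0.01309181214047526 [-1.09321874e-01  2.91784078e-01  1.68054893e+00  1.44085909e-04
  1.16949973e+00  1.32614409e+00]
red blob [ 309  209   26   99 2340]
pct z [0.14989039 0.15387484 0.15544572]
mid [0.54572517 0.00827626] ax [-0.99316065 -0.11675581] len 0.06389426511778852 wid 0.014102891558551092
```

View pics/scene6.png

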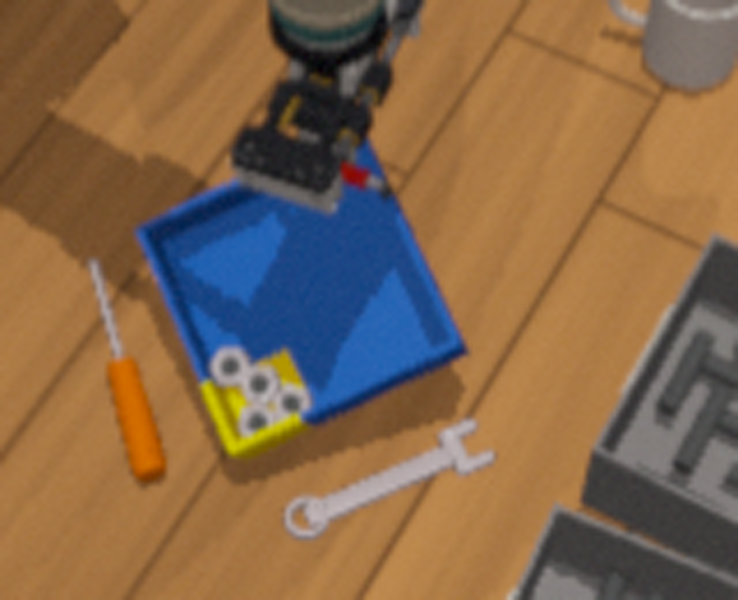

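View pics/w6.png

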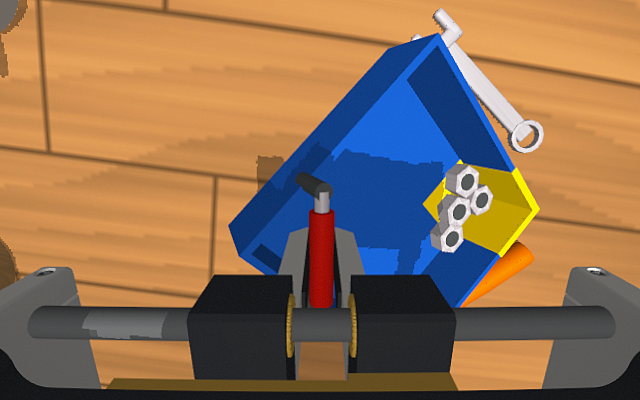

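All four nuts have slid to the yellow corner at about 22°, the clear of tools remains, and the bar is at z ≈ 0.148. Continuing to about 30°.

{"api": "step_arm", "payload": {
  "slide": [
    [0.0007,-0.0053,0.0058],
    [0.0007,-0.0055,0.0056],
    [0.0008,-0.0056,0.0054],
    [0.0008,-0.0058,0.0052],
    [0,0,0]
  ],
  "delta_rot": [
    [0,0,0],
    [0,0,0],
    [0,0,0],
    [0,0,0],
    [0,0,0]
  ],
  "grip": [-1,-1,-1,-1,-1]
}}

```text
time_s: 10.1
position: [0.5529, -0.0133, 0.1137]
ee_rot: [0.533, 0.465, 0.532, -0.465]
wrist_force: [-0.3, 0.1, -3.4]
finger_gap: 0.0131
```

{"api": "step_arm", "payload": {
  "slide": [
    [0,0,0],
    [0,0,0],
    [0,0,0],
    [0,0,0],
    [0,0,0]
  ],
  "delta_rot": [
    [0,0,0],
    [0,0,0],
    [0,0,0],
    [0,0,0],
    [0,0,0]
  ],
  "grip": [-1,-1,-1,-1,-1]
}}

```text
time_s: 10.72
position: [0.5525, -0.0126, 0.1131]
ee_rot: [0.533, 0.465, 0.533, -0.465]
wrist_force: [-0.4, -0.0, -3.1]
finger_gap: 0.0131
```

```bash
python3 w.py w7; cat > f.py <<'E'
from h import *
p,d=arm.capture('scene')
save('scene7',cv2.resize(p[160:290,240:400],(738,600),interpolation=cv2.INTER_CUBIC))
h=cv2.cvtColor(p[:,:,::-1].copy(),cv2.COLOR_BGR2HSV).astype(int);H,S,V=h[...,0],h[...,1],h[...,2]
box=np.zeros(d.shape,bool);box[185:265,262:345]=1
yel=box&(H>22)&(H<35)&(S>150)&(V>90);blu=box&(H>100)&(H<130)&(S>150)
ys,xs=np.nonzero((yel|blu)&(d>0));P=np.array([world('scene',x,y,d[y,x]) for x,y in zip(xs,ys)])
# ransac floor plane
rng=np.random.default_rng(0);best=(0,)
for _ in range(1500):
    a,b,c=P[rng.choice(len(P),3,0)];n=np.cross(b-a,c-a);l=np.linalg.norm(n)
    if l<1e-5: continue
    n/=l; n*=np.sign(n[2]) or 1
    if n[2]<.6: continue
    k=np.abs((P-a)@n)<.003
    if k.sum()>best[0]: best=(k.sum(),n,k)
Q=P[best[2]];_,_,V_=np.linalg.svd(Q-Q.mean(0));n=V_[2]*np.sign(V_[2][2])
print("floor pts",best[0],len(P),"tilt",np.degrees(np.arccos(n[2])),n,"lowest tray z",np.sort(P[:,2])[:8].round(4))
for r in arm.landmark_of('scene','pick_corner')[:2]:
    print(r["p"],r["xy"],at_z('scene',*r["xy"],.005))
N=[]
for r in arm.outline_of('scene','nut1'):
    y,x=np.nonzero(r["region"]&(d>0)); 
    if len(x): print("nut",round(r["p"],2),np.round(r["xy"],1),np.median([world('scene',a,b,d[b,a]) for a,b in zip(x,y)],0).round(3))
o=arm.observe();print(o["time_s"],o["position"],o["finger_gap"],o["wrist_force"])
E
python3 f.py
```

```text
10.725 [ 0.55245067 -0.01262589  0.11306095] [[-0.0, 0.991, 0.135], [-0.0, 0.135, -0.991], [-1.0, -0.0, 0.0]] 0.013131433946371673 [-1.48710822e-01  2.78362190e-01  1.64065426e+00 -8.34082935e-05
  1.22262765e+00  1.28660583e+00]
red blob [ 309  209   26   99 2326]
pct z [0.17223021 0.17603215 0.17754766]
mid [ 0.54878663 -0.01404591] ax [-0.99236128 -0.12336564] len 0.06392209822040289 wid 0.014333815365025012
floor pts 1348 2401 tilt 29.69492856657433 [ 0.06604853 -0.49095896  0.86867537] lowest tray z [-0.0031 -0.0022 -0.0017 -0.0016 -0.0007 -0.0004  0.0003  0.0003]
0.61 [294.2, 254.5] [ 0.56429561 -0.14324111  0.005     ]
nut 0.57 [295.1 239.7] [ 0.559 -0.12   0.044]
nut 0.5 [303.5 245.8] [ 0.585 -0.12   0.043]
10.925 [ 0.5524722  -0.01267444  0.1130865 ] 0.013030129314857093 [-0.17657931 -0.47325043 -3.25189746]
```

View pics/scene7.png

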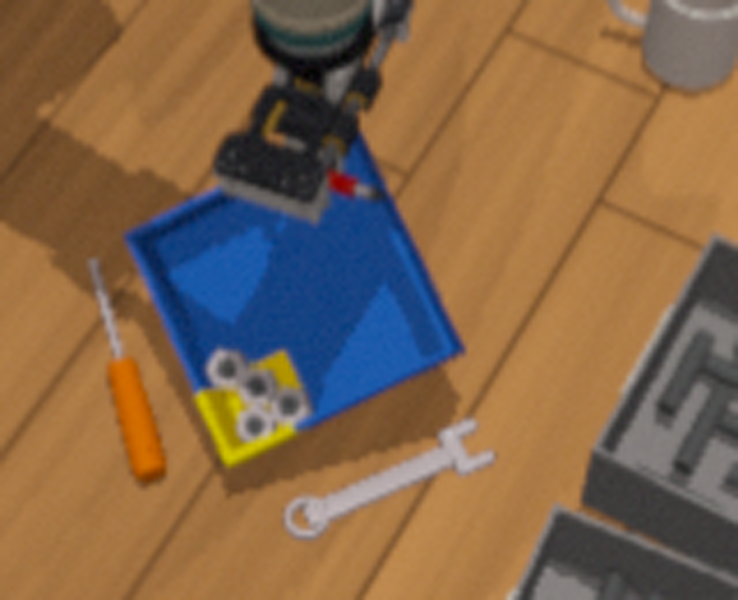

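View pics/w7.png

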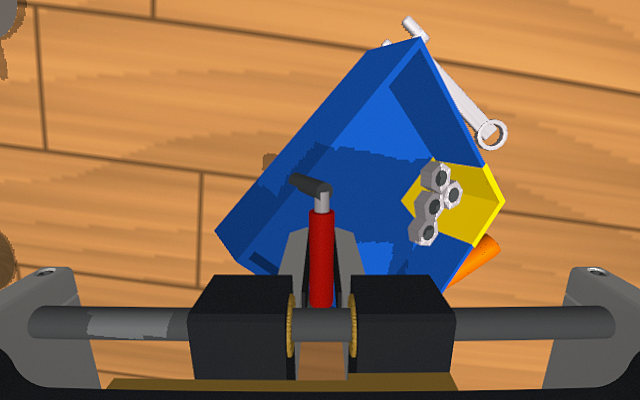

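```bash
cat > n.py <<'E'
from h import *
from scipy.spatial.transform import Rotation as R
o=arm.observe();q=np.array(o["ee_rot"]);M=R.from_quat(q[[1,2,3,0]]).as_matrix();pos=np.array(o["position"])
p,d=arm.capture("wrist");ci=CI("wrist");T=np.array(ci["tool_from_camera"])
cv2.imwrite("pics/w8.png",cv2.resize(p[140:260,390:550,::-1],(800,600),interpolation=cv2.INTER_NEAREST))
W=lambda x,y:M@(T@np.r_[ray(ci,x,y)*d[y,x],1])[:3]+pos
h=cv2.cvtColor(p[:,:,::-1].copy(),cv2.COLOR_BGR2HSV).astype(int)
pc=np.array([.5715,-.1537,.008]); n=np.array([.066,-.491,.869])
print("wall corner rim px",[W(x,y).round(3) for x,y in((500,202),(503,203),(495,205))])
g=(h[...,1]<70);g[:150]=0;g[250:]=0;g[:,:405]=0;g[:,468:]=0
ys,xs=np.nonzero(g);P=np.array([W(x,y) for x,y in zip(xs,ys)])
# height above floor plane (pc lies on floor)
hh=(P-pc)@n; k=(hh>.010)&(hh<.019);print("heights",np.percentile(hh,[5,25,50,75,95]).round(4))
print("max dist of nut-top pts to pick (in floor plane)",max(np.linalg.norm((P[k]-pc)-np.outer(hh[k],n),axis=1)))
for x,y in((441,178),(455,194),(433,206),(426,232)):
    # hole centre ray onto nut top plane
    b=W(x,y);cam=M@T[:3,3]+pos;v=b-cam;s=(.014-(cam-pc)@n)/(v@n);c=cam+v*s-.014*n
    print((x,y),c.round(3),"dist",np.linalg.norm(c-pc).round(4))
print(arm.observe()["time_s"],o["finger_gap"],o["wrist_force"])
E
python3 n.py
```

```text
wall corner rim px [array([ 0.573, -0.18 ,  0.051]), array([ 0.572, -0.185,  0.047]), array([ 0.57 , -0.176,  0.05 ])]
heights [0.0022 0.0094 0.0129 0.0134 0.0141]
max dist of nut-top pts to pick (in floor plane) 0.0755768671033411
(441, 178) [ 0.586 -0.117  0.028] dist 0.0442
(455, 194) [ 0.57  -0.139  0.016] dist 0.0167
(433, 206) [ 0.559 -0.114  0.031] dist 0.0479
(426, 232) [ 0.533 -0.112  0.035] dist 0.0629
10.975 0.013030129314857093 [-0.17657931 -0.47325043 -3.25189746]
```

View pics/w8.png

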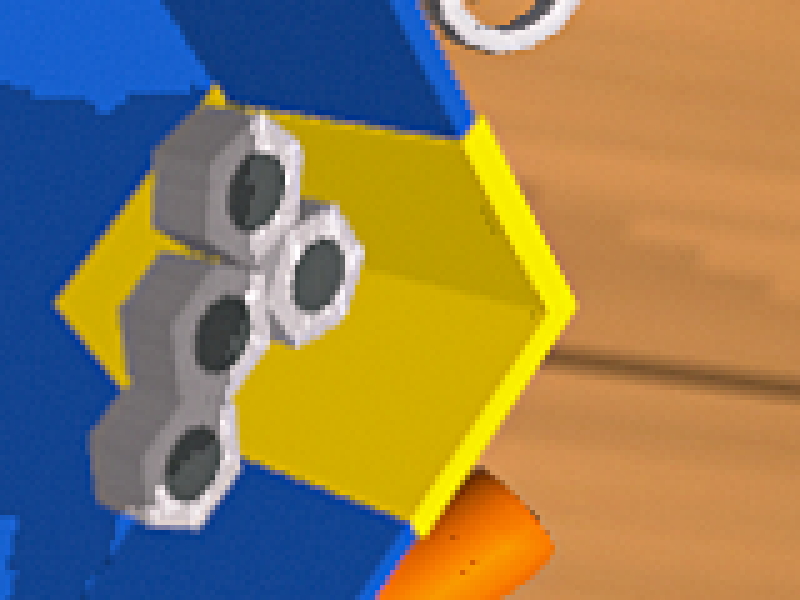

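```bash
python3 - <<'E'
from h import *
p,d=arm.capture('scene')
n=np.array([.066,-.491,.869]);n/=np.linalg.norm(n)
s=np.array([.131*.0-.991,-.131,0]);s=np.array([.991,.133,0]);s/=np.linalg.norm(s)
dia=np.cross(s,n); dia*=np.sign(dia[1]) # from yellow corner up toward bar
piv=np.array([.572,-.157,0])
X1=(dia+s)/2**.5;X2=(dia-s)/2**.5
for nm in("screwdriver","wrench"):
    r=arm.outline_of('scene',nm)[0];y,x=np.nonzero(r["region"]&(d>0))
    P=np.array([world('scene',a,b,d[b,a]) for a,b in zip(x,y)])-piv
    P=P[(P[:,2]<.045)]
    T=np.c_[P@X1,P@X2,P@n]
    q=np.maximum(0,np.maximum(-T,T-[.18,.18,.055]));print(nm,r["p"],np.round(r["xy"],1),"clearance",np.sort(np.linalg.norm(q,axis=1))[:4].round(4))
o=arm.observe();print(o["time_s"],o["joint_vel"])
E
```

```text
screwdriver 0.71 [269.7 249.2] clearance [0.0488 0.0491 0.0494 0.0498]
wrench 0.84 [323.9 260.6] clearance [0.041  0.0413 0.0426 0.0428]
11.125 [ 2.51401961e-04  1.28619801e-03 -5.32337057e-05  1.21872065e-03
 -2.85768585e-03  8.54334690e-04]
```

The tools are more than 40 mm clear of the tray, the tilt is 29.7°, the nuts are 17–63 mm from the corner, and everything is still. Handing in.

```bash
python3 -c "
from plant import arm
print(arm.job_done())"
```

```text
the job is handed in; nothing more can be done
None
```

I raised the tray by its red bar to about 30° with the yellow corner on the bench, and handed the job in at about 11 s of the 42 s while still gripping the bar. All four nuts slid into the yellow corner.

**Last checks before handing in:**

| Check | Measured | Required |
|---|---|---|
| Tilt (fit to the tray floor) | 29.7° | 23–41° |
| Bar height | about 0.170 m | at least 0.140 m |
| Lowest tray point | within about 3 mm of the bench | yellow inner corner under 25 mm |
| Nut distances from the yellow inner corner | about 17, 44, 48 and 63 mm | under 85 mm |
| Screwdriver and wrench clearance from the tray | 49 mm and 41 mm | no contact |
| Finger gap and wrist load | 13 mm, about 3 N | bar held |

The arm was at rest. I did not measure the other bystanders; the gripper only passed above the bench and the tray.

**What failed or disagreed:**
- **First grasp:** it closed on nothing. The wrist and scene cameras both showed the real fingertips about 43 mm behind the stated TCP, so the fingers had shut above the bar. I reopened, went 41 mm lower and gripped properly.
- **Finger gap:** it reads about 1 mm under the 14 mm sleeve.
- **Nut detector:** the network found only two of the four nuts, so I took the distances from wrist depth at nut positions I picked in the picture, with the corner position worked out from the bar. The detector's own corner estimate was about 13 mm off that. Even so, the farthest nut is well inside the limit.

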